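Put the tape rolls away in the sliding-lid box

TASK

Put the rolls of freezer tape away in the wooden box. Open the box by lifting the handle end of its sliding lid over the stop lip and drawing the lid right out of its grooves, take every roll off the pins of the stand and put it in the box, then slide the lid back in until it is fully home with its handle end down behind the lip. Leave the mug, the salt shaker and the lemon where they are.

Things in the scene. Friction and masses are not known exactly. Their poses are not given: they have to be found in the camera images.
- box: Open-topped plain wooden box, fixed, 162 (x) by 260 (y) by 82 mm high. Origin at the centre of its underside, z up. Inside: x from -70 to 70 mm, y from -120 to 120 mm, floor at z = 10 mm. The lid lies on ledges at z = 64 mm (tops of the walls) between cheeks at x = +-77 mm, flared to +-79 mm at the -y end, where it leaves and enters over the stop lip
- box_lip (a point): middle of the top of the box's stop lip, a wooden strip across the box's -y end: 6 mm thick (box y from -130 to -124 mm), top at box z = 69 mm, that is 5 mm above the ledges. The lid's front end lies just behind it when the lid is home
- box_rails (a point): on the box's middle line, between the front ends of the two rails that close the grooves from above, at the level of their underside (box x = 0, y = 10, z = 77 mm). The rails run from here to the back wall (its face at box y = 120 mm), top at z = 82 mm, and do not reach over the inside (|x| < 70 mm). Between here and the lip the lid is open above
- lid: Sliding lid, loose: board 149 (x) by 240 (y) by 6 mm, about 180 g. Origin at the centre of its underside, z up, axes as the box's. Home (so at the start): origin at box x = 0, y = -2 mm (play -4 to 0), z = 64 mm. In the grooves it can tilt about its rear edge, front end up, by at most 0.06 rad; 0.03 rad clears the lip. The rails let it go once its rear edge is forward of box y = 10 mm
- lid_handle (a point): middle of the lid's handle, a wooden batten 80 mm long (lid x), 16 mm thick (lid y) and 22 mm high on top of the board (lid z from 6 to 28 mm), at lid y = -80 mm; this point is at lid z = 17 mm
- lid_front (a point): middle of the lid's front (handle-end) edge, on its underside: lid y = -120 mm, z = 0
- lid_rear (a point): middle of the lid's rear edge, on its underside: lid y = 120 mm, z = 0
- stand: Tape stand, fixed: wooden board 190 (x) by 170 (y) by 14 mm with six upright steel pins 13 mm in diameter at x = -62, 0 and 62 mm, y = +-50 mm, pin tops at z = 74 mm. Origin at the centre of its underside. A roll on a pin stands on the board (its origin at z = 14 mm) and must rise 60 mm to come off. Between stand and box lies free worktop, at least 250 mm wide, with room for the lid
- roll_1: roll of cream freezer tape on a cardboard core: ring 50 mm in outer diameter, 25 mm bore, 48 mm high, about 70 g, all alike. Origin at the centre of its lower end face, z along its axis (up on the stand). At the start on one of the stand's pins, or absent (None): three or four of the six are present
- roll_2: roll of cream freezer tape on a cardboard core: ring 50 mm in outer diameter, 25 mm bore, 48 mm high, about 70 g, all alike. Origin at the centre of its lower end face, z along its axis (up on the stand). At the start on one of the stand's pins, or absent (None): three or four of the six are present
- roll_3: roll of cream freezer tape on a cardboard core: ring 50 mm in outer diameter, 25 mm bore, 48 mm high, about 70 g, all alike. Origin at the centre of its lower end face, z along its axis (up on the stand). At the start on one of the stand's pins, or absent (None): three or four of the six are present
- roll_4: roll of cream freezer tape on a cardboard core: ring 50 mm in outer diameter, 25 mm bore, 48 mm high, about 70 g, all alike. Origin at the centre of its lower end face, z along its axis (up on the stand). At the start on one of the stand's pins, or absent (None): three or four of the six are present
- roll_5: roll of cream freezer tape on a cardboard core: ring 50 mm in outer diameter, 25 mm bore, 48 mm high, about 70 g, all alike. Origin at the centre of its lower end face, z along its axis (up on the stand). At the start on one of the stand's pins, or absent (None): three or four of the six are present
- roll_6: roll of cream freezer tape on a cardboard core: ring 50 mm in outer diameter, 25 mm bore, 48 mm high, about 70 g, all alike. Origin at the centre of its lower end face, z along its axis (up on the stand). At the start on one of the stand's pins, or absent (None): three or four of the six are present
- mug: bystander: two-tone mug 101 mm high, behind the work; origin at the centre of its foot
- salt_shaker: bystander: salt shaker 44 mm wide, 90 mm high, behind the work; origin at the centre of its foot
- lemon: bystander: lemon 78 mm long, behind the work; origin at the middle of its underside

How it is judged:
By the outcome, as a careful person would: the job done as asked, in the order asked, and still so for the second after the job is handed in, with the robot touching nothing.
Of roll_1, roll_2, roll_3, roll_4, roll_5, roll_6 only 3 to 4 are there at a start; the rules pass over those that are not, and their reading is None.
At some moment in a run one of lid may be knocked a few centimetres aside while the robot is not near it.
Once in a run the grip may slacken for a moment while it holds something.
It also fails if it takes over 200 s, if anything falls off the work surface, if the arm or the gripper's body presses on something with over 40 N, if the wrist force passes 120 N, or if a joint passes its speed limit or range.

ROBOT

A 6-joint arm with a two-finger parallel gripper is mounted at the origin on a cart in front of the work surface, level with it; the furniture and walls round the work are solid. World frame = base frame: x ahead of the robot, y to its left, z up, the work surface at z = 0. Lengths are in m, angles in rad, forces in N, time in s.
With the tool pointing down it reaches from about 0.35 to 0.975 m from the base axis. Payload 7.1 kg.
Tool frame: the origin (TCP) lies midway between the tips of the shut fingers; the grasp point (between the pads) lies 19 mm behind it; z points along the fingers, y is the line along which they close (so a half turn about z gives the same grasp; the last joint's range is limited). The gripper opens to 88 mm and grips with 3 to 60 N. Pads are 20 mm wide; open, the fingers measure 115 mm over their backs; the gripper's body (75 mm by 178 mm) begins 61 mm behind the grasp point.
Start: joints at [1.199, 0.423, 1.63, -0, 1.089, -0.019], TCP at [0.216, 0.586, 0.19] pointing down, gripper open.
Joint ranges: [-3, 3], [-0.9, 2.11], [0.09, 2.58], [-1.31, 4.45], [0.11, 2.69], [-2.54, 2.54]. Speed limits (rad/s): [2.39, 2.39, 3.01, 3.14, 3.14, 3.14].

INTERFACE

Orientations are given as a unit quaternion [w, x, y, z].
In Python, from station import move_pose, movel, movej, command_gripper, wait, inverse_kinematics, read_camera, camera_info, MotionError, job_done, get_time, get_joint_pos, get_qvel, get_effort, get_tcp_pos, get_ee_rot, get_ft_force, get_ft_torque, get_grip_width, get_finger_force gives the robot as it stands. Calls block until the motion is done:
- move_pose(position, orientation): joint-space move of the TCP to a pose.
- movel(position, frame=None, v=0.15, until_force=None): straight line of the TCP; frame=None keeps the orientation; v is the mean speed in m/s. With until_force (N) it stops when the force on the tool has changed by that much, and returns True; else False.
- movej(angles): joint-space move.
- command_gripper(opening): opening from 0.0 (shut) to 1.0 (fully open); the grip force is fixed at half the most; returns when the fingers have stopped.
- wait(seconds).
- inverse_kinematics(position, orientation): joint angles nearest the present ones, or None.
- read_camera(name): name is "side" or "top"; returns the picture (420x560x3 uint8, red, green, blue); there is no depth.
- camera_info(name): a dict with "intrinsics" (3x3 intrinsics, pixels), "T" (4x4, takes a point from camera to world coordinates). Camera axes: x right, y up, looking along -z (the intrinsics and any distortion apply to the point x, -y, -z); pixel columns grow to the right and rows downward; lengths in m; the calibration is good to about 2 mm. A picture is of the moment at which its call begins. camera_info takes no time and is no camera call.
A pose or a line that the arm cannot do raises MotionError and nothing moves.
- job_done(): hands the job in; it is judged then, once.
Readings, each from a call of its own:
- get_time(): time.
- get_joint_pos(): joint angles.
- get_qvel(): joint speeds.
- get_effort(): joint torques, N m.
- get_tcp_pos(): TCP position.
- get_ee_rot(): TCP orientation.
- get_ft_force(): force on the tool from outside, world axes, zero at the start.
- get_ft_torque(): the same for the moment, N m.
- get_grip_width(): opening from 0.0 (shut) to 1.0 (fully open).
- get_finger_force(): force on a finger pad.
Only numpy, scipy, OpenCV 4.12 (cv2) and the standard library are available. Lean on these libraries where they do the work, as an engineer would, in place of code of your own. Each camera call takes 0.05 s, during which the arm holds its last target. There are 200 camera calls.

## Working session

There is one attempt and no reset: what is moved stays moved. The work goes in short steps, each a Python script; the robot and the scene stay as the last script left them, time stands still between calls to the robot, and variables do not carry over. Pictures are saved under pics/ and viewed, at most 14 in all, crops included, and the job is handed in when it is done.

```bash
mkdir -p pics; ls; python3 - <<'E'
from station import *
import cv2,numpy as np
for n in("top","side"):
    im=read_camera(n); cv2.imwrite(f"pics/{n}0.png",im[:,:,::-1]); c=camera_info(n); print(n,{k:np.round(v,4).tolist() if not isinstance(v,str) else v for k,v in c.items()})
print(get_ee_rot(),get_tcp_pos(),get_time())
E
```

```text
pics
top {'intrinsics': [[488.1311, 0.0, 274.4548], [0.0, 488.1311, 215.4115], [0.0, 0.0, 1.0]], 'T': [[-0.0133, 0.9905, -0.1369, 0.3571], [-0.9999, -0.0124, 0.0072, 0.0332], [0.0054, 0.137, 0.9906, 1.7582], [0.0, 0.0, 0.0, 1.0]]}
side {'intrinsics': [[458.8984, 0.0, 284.5291], [0.0, 458.8984, 209.6569], [0.0, 0.0, 1.0]], 'T': [[0.6483, 0.5982, -0.4709, 0.0478], [-0.7612, 0.5218, -0.3852, -0.438], [0.0153, 0.6082, 0.7936, 1.0294], [0.0, 0.0, 0.0, 1.0]]}
[-1.33063650e-04  1.75494352e-01  9.84480215e-01 -6.48254450e-04] [0.21574553 0.58602974 0.18900414] 0.1
```

View pics/top0.png

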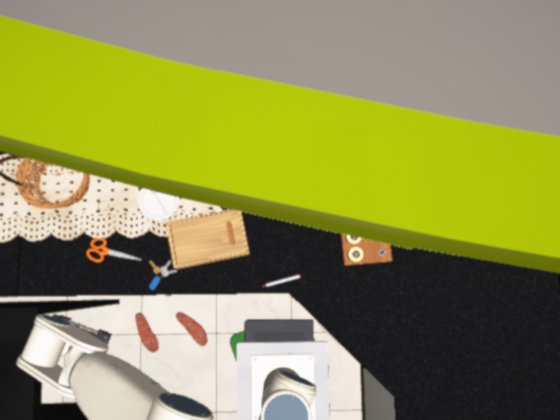

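View pics/side0.png

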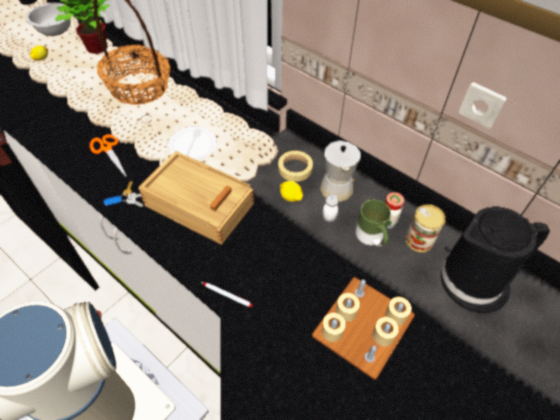

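The top view shows the box whole, with its handle at about (231,233), and the stand partly hidden under a green cabinet. The side view shows four rolls, at about (348,305), (399,309), (334,325) and (386,329), with bare pins at (361,288) and (371,354).

```bash
python3 - <<'E'
import cv2,numpy as np
s=cv2.imread("pics/side0.png");t=cv2.imread("pics/top0.png")
a=cv2.resize(s[270:390,300:430],None,fx=4,fy=4,interpolation=cv2.INTER_CUBIC)
b=cv2.resize(t[195:285,150:265],None,fx=4,fy=4,interpolation=cv2.INTER_CUBIC)
b=cv2.copyMakeBorder(b,0,120,0,0,cv2.BORDER_CONSTANT)
b=b[:,:280+180]
c=np.zeros((600,800,3),np.uint8)
x=cv2.resize(s[270:380,310:420],(400,400),interpolation=cv2.INTER_CUBIC)
y=cv2.resize(t[200:275,160:260],(400,300),interpolation=cv2.INTER_CUBIC)
z=cv2.resize(s[145:245,130:263],(400,300),interpolation=cv2.INTER_CUBIC)
c[:400,:400]=x;c[:300,400:]=y;c[300:,400:]=z
cv2.imwrite("pics/crop0.png",c)
E
```

```text
(no output)
```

View pics/crop0.png

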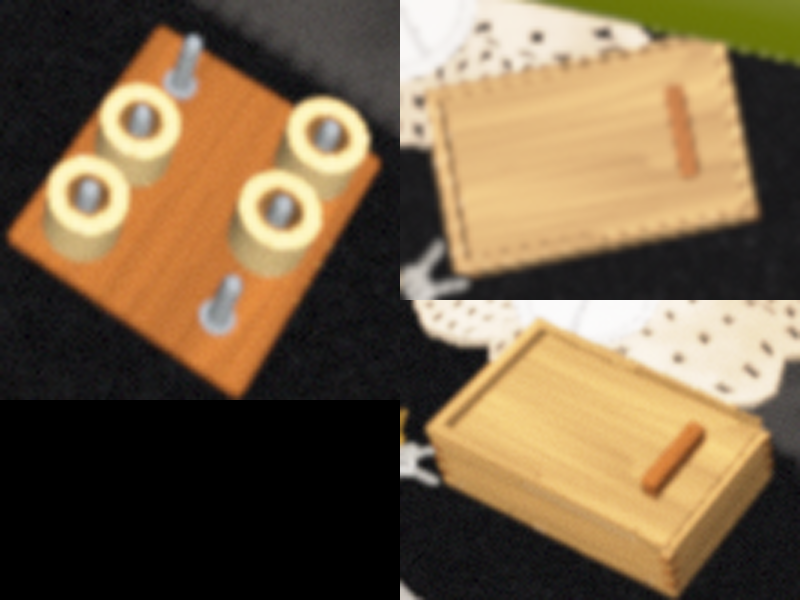

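The crop shows the pins and rolls as a clear 3x2 grid, with bare pins at opposite corners of it. The box corners and handle are clear in both views.

```bash
cat > vis.py <<'E'
import numpy as np, cv2
from station import *
def ray(cam,uv,z):
    c=camera_info(cam);K=c["intrinsics"];T=np.array(c["T"])
    uv=np.atleast_2d(uv).astype(float);out=[]
    for (u,v),zz in zip(uv,np.broadcast_to(z,len(uv))):
        d=T[:3,:3]@np.array([(u-K[0][2])/K[0][0],-(v-K[1][2])/K[1][1],-1])
        o=T[:3,3];out.append(o+d*(zz-o[2])/d[2])
    return np.array(out)
def rigid(A,B):  # 2D A->B ; returns yaw,t,residual mm
    ca,cb=A.mean(0),B.mean(0);H=(A-ca).T@(B-cb)
    th=np.arctan2(H[0,1]-H[1,0],H[0,0]+H[1,1]);R=np.array([[np.cos(th),-np.sin(th)],[np.sin(th),np.cos(th)]])
    t=cb-R@ca;return th,t,((A@R.T+t)-B)*1e3
def proj(cam,P):
    c=camera_info(cam);K=c["intrinsics"];T=np.array(c["T"]);q=(np.atleast_2d(P)-T[:3,3])@T[:3,:3]
    return np.c_[K[0][0]*q[:,0]/-q[:,2]+K[0][2],-K[1][1]*q[:,1]/-q[:,2]+K[1][2]]
E
python3 - <<'E'
from vis import *
np.set_printoptions(precision=4,suppress=True)
c=lambda P,sc,o:np.array(P,float)/sc+o
st=c([(140,122),(88,197),(327,138),(279,211),(194,40),(235,281)],400/110,(310,270))
W=ray("side",st,[.062]*4+[.074]*2)[:,:2]
M=np.array([(0,.05),(-.062,.05),(.062,-.05),(0,-.05),(.062,.05),(-.062,-.05)])
# row direction sign free: choose stand x from img lower-left to upper-right
print("stand",rigid(M,W)); print(W)
bt=ray("top",c([(430,92),(462,275),(727,45),(758,217)],4,(160-100,200)),[.082,.082,.08,.08])[:,:2]
bs=ray("side",c([(540,321),(427,428),(770,430),(666,550)],400/133,np.array((130-400/3.0075,145-300/3.0))),[.082,.082,.08,.08])[:,:2]
Bm=np.array([(.081,.13),(-.081,.13),(.081,-.13),(-.081,-.13)])
print("box top",rigid(Bm,bt));print("box side",rigid(Bm,bs))
for n,r in(("top",(200,275,160,260)),("side",(145,245,130,263))):
    im=cv2.imread(f"pics/{n}0.png");h=cv2.cvtColor(im,cv2.COLOR_BGR2HSV);sub=h[r[0]:r[1],r[2]:r[3]]
    m=((sub[...,0]<14)&(sub[...,1]>140)).astype(np.uint8)
    k,l,s,ce=cv2.connectedComponentsWithStats(m);i=1+np.argmax(s[1:,4]);p=ce[i]+(r[2],r[0]);print(n,p,s[i],ray(n,p,.088))
for n,T in(("top",bt),):pass
E
```

```text
stand (np.float64(0.07226901336090671), array([ 0.5156, -0.3059]), array([[ 0.6639,  0.0039],
       [ 0.7565,  0.6124],
       [ 1.4369,  0.5061],
       [ 0.5658, -0.5601],
       [-1.8034, -0.5128],
       [-1.6197, -0.0494]]))
[[ 0.5114 -0.256 ]
 [ 0.4494 -0.2611]
 [ 0.5796 -0.3518]
 [ 0.5187 -0.3552]
 [ 0.5757 -0.251 ]
 [ 0.459  -0.3602]]
box top (np.float64(0.16849778734137066), array([0.5092, 0.2487]), array([[ 0.3351, -0.4606],
       [-1.7623,  2.2484],
       [ 5.8172, -0.2953],
       [-4.39  , -1.4925]]))
box side (np.float64(0.1733137712652534), array([0.5113, 0.2504]), array([[ 2.9108,  1.821 ],
       [-1.4986, -0.9036],
       [ 2.1174,  1.5835],
       [-3.5296, -2.501 ]]))
top [229.96   232.1733] [67 22  7 22 75] [[0.5317 0.1748 0.088 ]]
side [220.6176 198.9314] [ 81  42  19  23 102] [[0.5231 0.1683 0.088 ]]
```

```bash
python3 - <<'E'
from vis import *
np.set_printoptions(precision=4,suppress=True)
R=lambda a:np.array([[np.cos(a),-np.sin(a)],[np.sin(a),np.cos(a)]])
S=lambda p:np.r_[R(.0723)@p[:2]+(.5156,-.3059),p[2]]
B=lambda p,o=(.511,.250),a=.172:np.r_[R(a)@p[:2]+o,p[2]]
print("roll pred top",proj("top",[S((-.062,.05,.062)),S((-.062,-.05,.074)),S((-.095,.085,.014)),S((-.095,-.085,.014))]))
pts=[(.081,.13,.082),(-.081,.13,.082),(-.081,-.13,.08),(-.081,-.13,0),(.081,-.13,.08),(-.04,-.082,.092),(.04,-.082,.092)]
out=np.zeros((600,800,3),np.uint8)
for n,(x0,y0,w,h),(ox,oy) in(("top",(160,200,100,75),(0,0)),("side",(130,145,133,100),(400,0)),("top",(335,225,65,50),(0,300))):
    im=cv2.imread(f"pics/{n}0.png");f=400/w
    c=cv2.resize(im[y0:y0+h,x0:x0+w],(400,300),interpolation=cv2.INTER_CUBIC)
    P=[B(np.array(p)) for p in pts] if x0!=335 else [S(np.array(p)) for p in((-.062,.05,.062),(-.062,-.05,.074),(-.095,.085,.014),(-.095,-.085,.014))]
    for q in proj(n,P): cv2.circle(c,tuple(int(v) for v in ((q-(x0,y0)+.5)*f)),4,(255,0,255),1)
    out[oy:oy+300,ox:ox+400]=c
cv2.imwrite("pics/chk0.png",out)
E
```

```text
roll pred top [[356.0256 254.7169]
 [385.4017 252.0458]
 [344.9553 265.5794]
 [392.3412 261.4927]]
```

View pics/chk0.png

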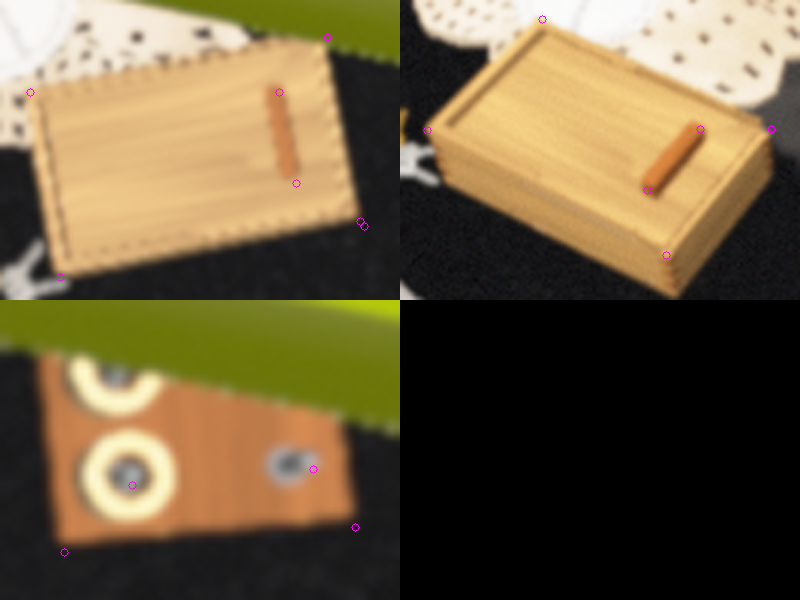

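The four rolls and the stand fit to within 2 mm in the side view. The two cameras disagree by about 4 mm, so I average them. Moving above the handle to check.

```bash
cat > rob.py <<'E'
from vis import *
from scipy.spatial.transform import Rotation as Ro
BO=np.array([.513,.2515]);BY=.172
SO=np.array([.5176,-.3046]);SY=.0723
def R2(a):return np.array([[np.cos(a),-np.sin(a)],[np.sin(a),np.cos(a)]])
def Q(yaw,tilt=0):  # tool down; tilt = front end up about own x axis (world rot)
    r=Ro.from_euler('z',yaw)*Ro.from_euler('x',-tilt)*Ro.from_euler('x',np.pi)
    q=r.as_quat();return [q[3],q[0],q[1],q[2]]
def B(x,y,z):return np.r_[R2(BY)@(x,y)+BO,z]
def S(x,y,z):return np.r_[R2(SY)@(x,y)+SO,z]
def best(p,yaw):
    c=[(abs(j[5]),y) for y in(yaw,yaw+np.pi,yaw-np.pi) for j in[inverse_kinematics(p,Q(y))] if j is not None]
    return min(c)[1]
def snap(tag,views=("top","side")):
    for n in views: cv2.imwrite(f"pics/{n}{tag}.png",read_camera(n)[:,:,::-1])
def st(): print("t %.1f"%get_time(),"tcp",np.round(get_tcp_pos(),4),"w %.3f"%get_grip_width(),"F",np.round(get_ft_force(),1),"ff %.1f"%get_finger_force())
E
python3 - <<'E'
from rob import *
p=B(0,-.082,.2)
print(inverse_kinematics(p,Q(BY)),inverse_kinematics(p,Q(BY+np.pi)))
move_pose(p,Q(BY));command_gripper(.55);movel(B(0,-.082,.115));st();snap(1)
out=np.zeros((300,800,3),np.uint8)
for i,n in enumerate(("top","side")):
    x,y=proj(n,get_tcp_pos())[0];x,y=int(x),int(y);im=cv2.imread(f"pics/{n}1.png")
    cv2.circle(im,(x,y),2,(255,0,255),1)
    out[:,400*i:400*i+400]=cv2.resize(im[max(y-60,0):y+60,x-80:x+80],(400,300),interpolation=cv2.INTER_CUBIC)
cv2.imwrite("pics/hover1.png",out)
print("lemon,salt,mug feet",ray("side",[(291,197),(331,219),(371,240)],0))
E
```

```text
[ 2.91760511e-01  3.07091558e-01  1.77931596e+00 -4.44089210e-16
  1.05518514e+00  1.69055684e+00] [ 0.29176051  0.30709156  1.77931596  0.          1.05518514 -1.45103582]
t 3.5 tcp [0.5276 0.1709 0.1155] w 0.545 F [ 0.1 -1.   0.4] ff 0.0
lemon,salt,mug feet [[ 0.70596417  0.07735727  0.        ]
 [ 0.71881438 -0.05737446  0.        ]
 [ 0.73350969 -0.1812831   0.        ]]
```

View pics/hover1.png

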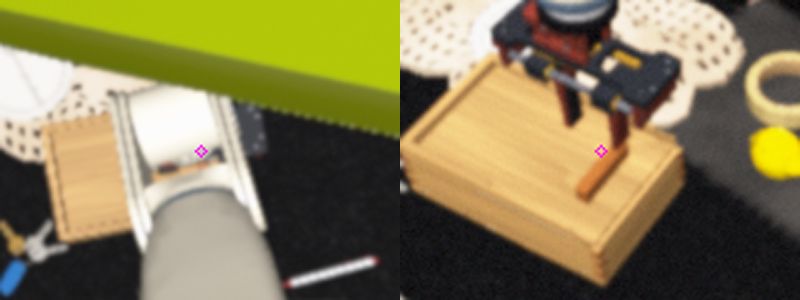

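The hover view shows the fingers at about (572,120) and (618,150) straddling the handle, which is at (604,172). The tips look slightly high against the projected TCP, so I zoom in.

```bash
python3 - <<'E'
from rob import *
im=cv2.imread("pics/side1.png");x,y=[int(v) for v in proj("side",get_tcp_pos())[0]];print(x,y)
o=cv2.resize(im[y-30:y+30,x-40:x+40],(800,600),interpolation=cv2.INTER_CUBIC)
t=get_tcp_pos();d=np.r_[R2(BY)@(0,.0243),0]
for p in(t,t+d,t-d):
    q=(proj("side",p)[0]-(x-40,y-30)+.5)*10;cv2.circle(o,tuple(int(v) for v in q),6,(255,0,255),2)
cv2.imwrite("pics/zoom1.png",o)
E
```

```text
220 190
```

View pics/zoom1.png

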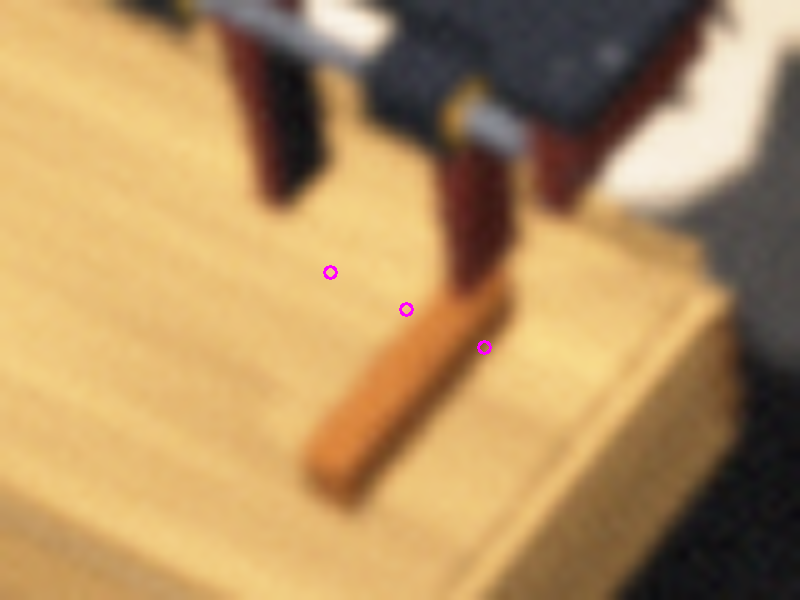

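The inner finger tips at about (306,188) and (443,249) sit higher in the picture than predicted. I lower further with the fingers wider, then look again.

```bash
python3 - <<'E'
from rob import *
command_gripper(.8)
print(movel(B(0,-.082,.0745),v=.04,until_force=4));wait(.3);st();snap(2,("side",))
im=cv2.imread("pics/side2.png");x,y=[int(v) for v in proj("side",get_tcp_pos())[0]];print(x,y)
o=cv2.resize(im[y-30:y+30,x-40:x+40],(800,600),interpolation=cv2.INTER_CUBIC)
t=np.array(get_tcp_pos());d=np.r_[R2(BY)@(0,.0352),0]
for p in(t,t+d,t-d):
    q=(proj("side",p)[0]-(x-40,y-30)+.5)*10;cv2.circle(o,tuple(int(v) for v in q),6,(255,0,255),2)
cv2.imwrite("pics/zoom2.png",o)
E
```

```text
False
t 5.6 tcp [0.5271 0.1707 0.0747] w 0.802 F [-0.3 -0.4  0.1] ff 0.0
221 200
```

View pics/zoom2.png

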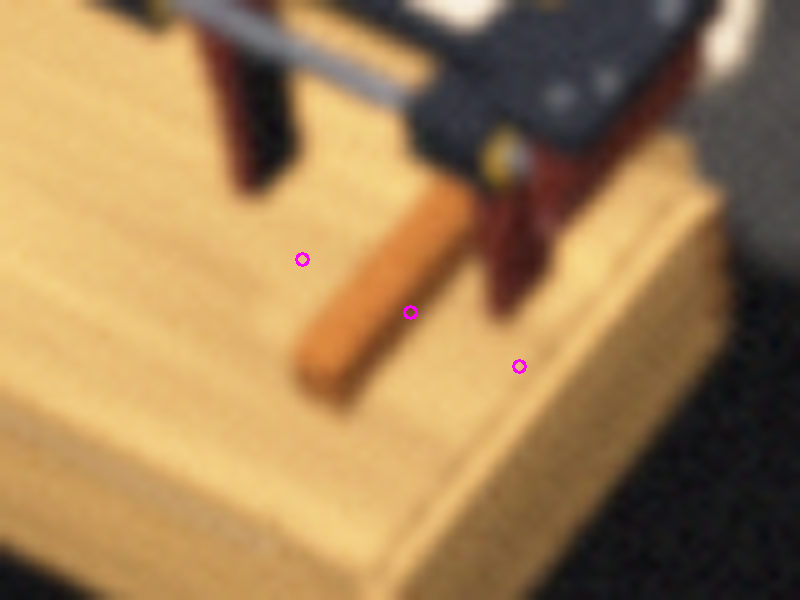

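The tips appear about 29 mm high in the image, or else 2 cm off to the side. Closing the gripper is a safe way to tell which.

```bash
python3 - <<'E'
from rob import *
command_gripper(.15);wait(.3);st();snap(3,("side",))
im=cv2.imread("pics/side3.png");x,y=[int(v) for v in proj("side",get_tcp_pos())[0]];print(x,y)
o=cv2.resize(im[y-30:y+30,x-40:x+40],(800,600),interpolation=cv2.INTER_CUBIC)
cv2.imwrite("pics/zoom3.png",o)
E
```

```text
t 6.9 tcp [0.527  0.1707 0.0745] w 0.153 F [-0.3 -0.5  0.4] ff 0.0
221 200
```

View pics/zoom3.png

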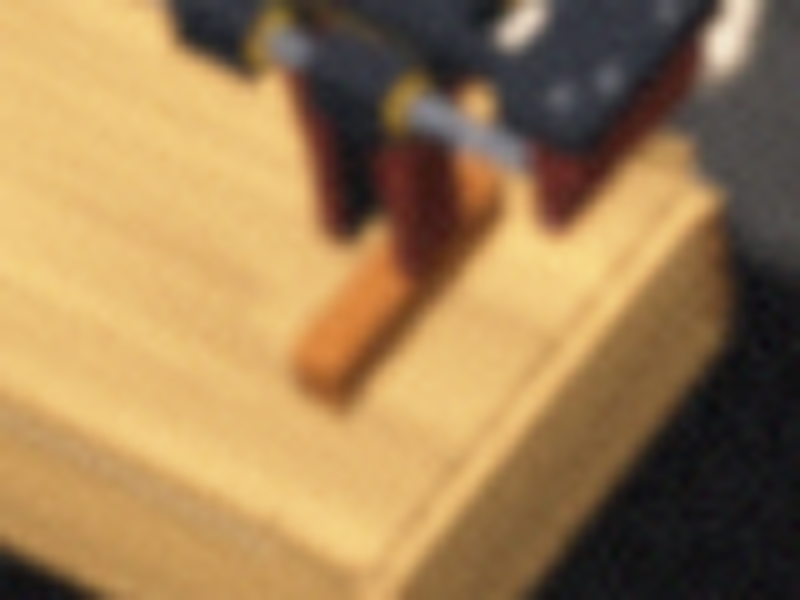

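The gripper shut to 13.5 mm with no force, so the tips are above the handle and the scene is lower than I assumed. I open again and feel downwards.

```bash
python3 - <<'E'
from rob import *
command_gripper(.8)
p=np.array(get_tcp_pos());p[:2]=(.5295,.1735);movel(p,v=.05)
print(movel(np.r_[p[:2],.035],v=.03,until_force=3));wait(.2);st();snap(4,("side",))
im=cv2.imread("pics/side4.png");x,y=221,195
o=cv2.resize(im[y-30:y+30,x-40:x+40],(800,600),interpolation=cv2.INTER_CUBIC)
cv2.imwrite("pics/zoom4.png",o)
E
```

```text
True
t 9.6 tcp [0.5294 0.1734 0.0374] w 0.799 F [-0.9  0.2  5.3] ff 2.8
```

View pics/zoom4.png

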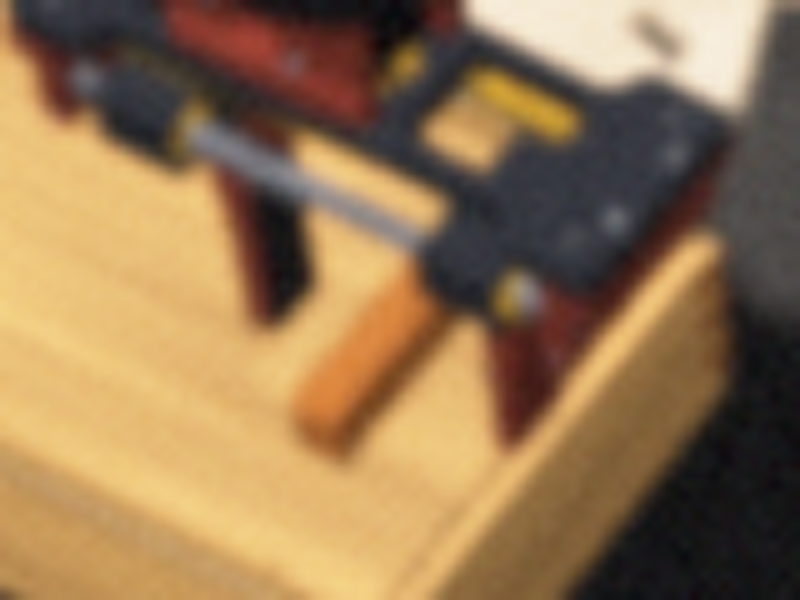

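```bash
python3 - <<'E'
from rob import *
np.set_printoptions(precision=2,suppress=True)
# zoom2: tcp (.5271,.1707,.0747), origin (181,170); zoom4: tcp(.5294,.1734,.0374) origin(181,165)
for t,o,obs in(((.5271,.1707,.0747),(181,170),(378,220)),((.5276,.1709,.1155),(180,160),(375,218))):
    print((proj("side",np.array(t)+(0,0,.0325))[0]-o+.5)*10,obs)
# zoom4 finger bottoms: left inner mid ~(285,305), right back mid ~(525,420)
print((proj("side",np.array((.5294,.1734,.0374+.0325)))[0]-(181,165)+.5)*10)
b=lambda d:(proj("side",np.array((.527,.171,.08))+np.r_[R2(BY)@d,0])[0]-proj("side",(.527,.171,.08))[0])*10
print("px/mm x",b((.001,0)),"y",b((0,.001)))
E
```

```text
[398.62 234.29] (378, 220)
[394.03 229.9 ] (375, 218)
[411.   363.25]
px/mm x [ 2.2  -2.52] y [-3.1  -1.53]
```

```bash
python3 - <<'E'
from rob import *
p=np.array(get_tcp_pos());movel(p+(0,0,.0025),v=.03);st()
for w in(.4,.3,.24,.2):
    command_gripper(w);wait(.1);st()
snap(5,("side",))
E
```

```text
t 9.9 tcp [0.5296 0.1735 0.04  ] w 0.804 F [0.3 0.  0.6] ff 0.0
t 10.7 tcp [0.5294 0.1735 0.0399] w 0.397 F [-0.5  0.4  0.3] ff 0.0
t 11.2 tcp [0.5294 0.1734 0.0399] w 0.298 F [ 0.2 -0.6  0.4] ff 0.0
t 11.6 tcp [0.5294 0.1735 0.0399] w 0.241 F [0.7 0.5 0. ] ff 0.0
t 12.0 tcp [0.5294 0.1735 0.0399] w 0.198 F [-0.3  0.5 -0.1] ff 0.4
```

```bash
python3 - <<'E'
from rob import *
command_gripper(0);st()
p=np.array(get_tcp_pos());u=np.r_[R2(BY)@(0,1),0];th=.045
for k in(.33,.67,1):
    movel(p+u*.0006*k+np.array((0,0,.009*k)),frame=Q(BY,th*k),v=.03)
wait(.2);st()
p=np.array(get_tcp_pos());r=movel(p-u*.02,frame=Q(BY,th),v=.04,until_force=25);print(r);st();snap(6)
o=np.hstack([cv2.resize(cv2.imread(f"pics/{n}6.png")[y:y+120,x:x+160],(400,300),interpolation=cv2.INTER_CUBIC) for n,x,y in(("top",140,180),("side",140,140))])
cv2.imwrite("pics/v6.png",o)
E
```

```text
t 12.3 tcp [0.5294 0.1735 0.0399] w 0.180 F [-0.6  0.5 -0.6] ff 29.9
t 13.2 tcp [0.5292 0.174  0.0487] w 0.180 F [ 0.6 -0.3 -0.4] ff 30.0
False
t 13.9 tcp [0.5327 0.1541 0.0488] w 0.182 F [ 0.7  0.1 -1.6] ff 30.0
```

View pics/v6.png

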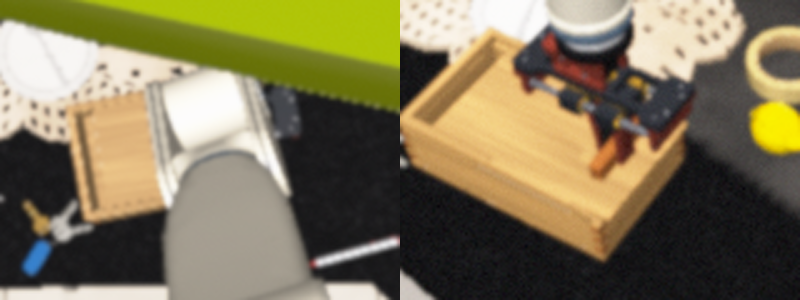

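The lid slid forward cleanly over the lip, and the box's rear opening is showing. I continue the draw.

```bash
python3 - <<'E'
from rob import *
u=np.r_[R2(BY)@(0,1),0];th=.045;p=np.array(get_tcp_pos())
print(movel(p-u*.095,frame=Q(BY,th),v=.08,until_force=25));st()
print(movel(p-u*.118+(0,0,.003),frame=Q(BY,th),v=.05,until_force=25));st()
movel(p-u*.118+np.array((0,0,.03)),frame=Q(BY,0),v=.08);st()
t=np.array((.534,-.129))
movel(np.r_[t,.075],frame=Q(BY,0),v=.12);st()
movel(np.r_[t,-.012],v=.08)
print(movel(np.r_[t,-.034],v=.02,until_force=3));wait(.2);st()
command_gripper(.5);st()
movel(np.r_[t,.1],v=.15)
snap(7)
E
```

```text
False
t 15.3 tcp [0.5489 0.0611 0.0488] w 0.181 F [ 0.4 -0.7 -0.9] ff 30.0
False
t 15.9 tcp [0.5528 0.0378 0.0518] w 0.179 F [ 0.4 -0.6 -0.9] ff 30.0
t 16.4 tcp [0.5529 0.0381 0.0789] w 0.179 F [ 0.7  0.  -1.2] ff 30.0
t 17.9 tcp [ 0.5341 -0.1285  0.075 ] w 0.179 F [ 0.7  0.1 -2. ] ff 29.9
True
t 19.9 tcp [ 0.5341 -0.129  -0.0166] w 0.179 F [1.2 0.6 0.9] ff 30.0
t 20.5 tcp [ 0.5337 -0.129  -0.0168] w 0.500 F [-0.3 -0.4  0.8] ff 0.0
```

View pics/side7.png

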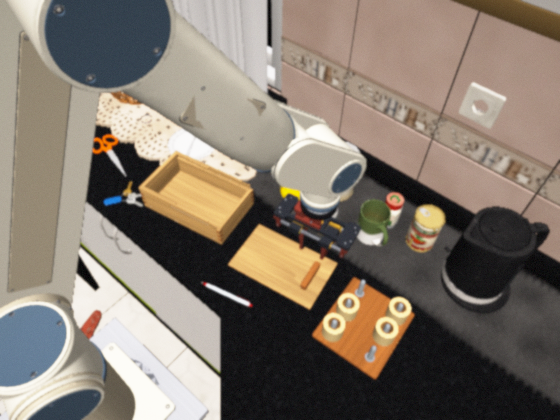

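The lid lies on the free worktop, with its handle at (311,276), and the box at (197,197) is open and empty. Now the first roll.

```bash
cat > roll.py <<'E'
from rob import *
BO+=R2(BY)@(0,.0024)
ZP=-.005
def pick(x,y):
    p=S(x,y,.12);q=Q(best(p,SY));move_pose(p,q);command_gripper(.9)
    movel(S(x,y,.03),v=.2)
    print("touch",movel(S(x,y,ZP),v=.06,until_force=4));z=get_tcp_pos()[2]
    command_gripper(0);st()
    movel(S(x,y,z+.07),v=.08);movel(S(x,y,.13),v=.2);st();return z
def place(x,y,z):
    p=B(x,y,.14);move_pose(p,Q(best(p,BY+np.pi/2)));st()
    if get_finger_force()<5: print("LOST");return False
    movel(B(x,y,z+.004),v=.15)
    print("floor",movel(B(x,y,z-.012),v=.03,until_force=3));st()
    command_gripper(.68);movel(B(x,y,.13),v=.2);return True
E
python3 - <<'E'
from roll import *
z=pick(0,.05)
if .5<get_grip_width()<.63: place(.012,.085,z)
snap(8)
E
```

```text
touch False
t 24.7 tcp [ 0.5141 -0.2548 -0.0048] w 0.574 F [ 0.1 -0.1  2.3] ff 30.0
t 26.2 tcp [ 0.5138 -0.2546  0.1295] w 0.571 F [ 0.1 -0.9 -1.1] ff 30.0
t 28.3 tcp [0.5103 0.3388 0.1399] w 0.569 F [-0.3  0.4 -0. ] ff 30.0
floor True
t 29.8 tcp [ 0.5106  0.3401 -0.0096] w 0.574 F [0.2 0.3 1.4] ff 30.0
```

View pics/side8.png

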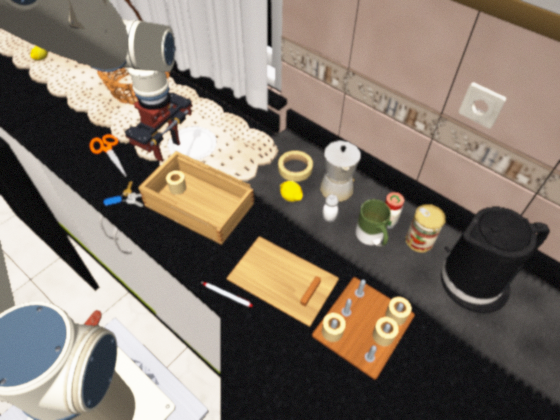

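The roll stands upright in the rear of the box at (176,182). The other three follow.

```bash
python3 - <<'E'
from roll import *
for s,b in(((-.062,.05),(-.012,.0285)),((.062,-.05),(.012,-.0285)),((0,-.05),(-.012,-.085))):
    z=pick(*s)
    if not(.5<get_grip_width()<.63) or not place(*b,z): print("STOP",s);break
p=B(0,.1,.2);move_pose((.3,.45,.2),Q(best((.3,.45,.2),1.)))
st();snap(9)
E
```

```text
touch False
t 35.7 tcp [ 0.4522 -0.2593 -0.0048] w 0.568 F [ 0.6 -0.2  2.3] ff 30.0
t 37.2 tcp [ 0.4519 -0.2591  0.1295] w 0.567 F [-0.5 -0.5 -0.6] ff 30.0
t 39.2 tcp [0.4962 0.279  0.1399] w 0.564 F [-0.2 -0.4 -0.4] ff 30.0
floor True
t 40.6 tcp [ 0.4965  0.2802 -0.0094] w 0.567 F [0.6 0.4 1.5] ff 30.0
touch False
t 46.6 tcp [ 0.5832 -0.3501 -0.0047] w 0.566 F [-0.3  0.7  1.6] ff 30.0
t 48.1 tcp [ 0.5828 -0.3499  0.1296] w 0.576 F [ 1.3 -0.6 -1.6] ff 30.0
t 50.2 tcp [0.5298 0.2271 0.14  ] w 0.575 F [-0.  -0.2 -1.3] ff 30.0
floor True
t 51.6 tcp [ 0.5299  0.2281 -0.0094] w 0.573 F [ 1.  -0.3  0.2] ff 30.0
touch False
t 57.4 tcp [ 0.5213 -0.3546 -0.0048] w 0.554 F [-0.   0.5  2.4] ff 30.0
t 58.9 tcp [ 0.521  -0.3543  0.1295] w 0.554 F [ 0.1  0.2 -1.4] ff 30.0
t 60.8 tcp [0.5157 0.1674 0.1399] w 0.552 F [ 0.  -0.  -0.4] ff 30.0
floor True
t 62.2 tcp [ 0.516   0.1683 -0.0093] w 0.558 F [-0.1  0.1  1.5] ff 30.0
t 64.9 tcp [0.3002 0.4494 0.1992] w 0.678 F [ 0.4 -0.1 -0.1] ff 0.0
```

View pics/side9.png

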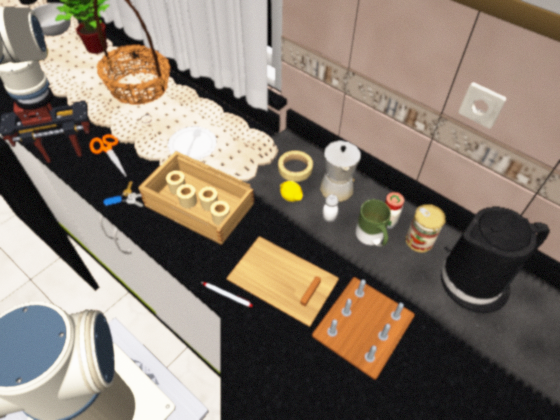

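All four rolls stand in the box in a staggered row, and the pins are bare. Measuring the lid now.

```bash
cat > lidm.py <<'E'
from rob import *
def lid(tag):
    im=cv2.imread(f"pics/side{tag}.png");h=cv2.cvtColor(im,cv2.COLOR_BGR2HSV)
    m=((h[...,0]>5)&(h[...,0]<28)&(h[...,1]>70)&(h[...,2]>110)).astype(np.uint8)
    roi=np.zeros_like(m);roi[225:340,205:345]=1
    st=np.array([[400,268],[352,273],[300,345],[400,400]],np.int32);cv2.fillPoly(roi,[st],0)
    k,l,s,c=cv2.connectedComponentsWithStats(m*roi);i=1+np.argmax(s[1:,4])
    cs,_=cv2.findContours((l==i).astype(np.uint8),cv2.RETR_EXTERNAL,cv2.CHAIN_APPROX_NONE)
    P=ray("side",max(cs,key=len)[:,0,:]+0.,.006)[:,:2].astype(np.float32)
    (cx,cy),(w,hh),a=cv2.minAreaRect(P*1000);sz=(w,hh)
    hm=((h[...,0]<14)&(h[...,1]>150)&(l==i)).astype(np.uint8)
    hm=cv2.morphologyEx(hm,cv2.MORPH_OPEN,np.ones((2,2)))
    k,l2,s2,c2=cv2.connectedComponentsWithStats(hm);j=1+np.argmax(s2[1:,4]);hp=ray("side",c2[j],.024)[0]
    print(tag,"lid rect mm",cx,cy,sz,a,"handle px",c2[j],s2[j,4],"world",np.round(hp,4))
    return im,np.argwhere(l==i)
E
python3 - <<'E'
from lidm import *
for t in(8,9):im,a=lid(t)
o=cv2.resize(im[220:340,200:360],(800,600),interpolation=cv2.INTER_CUBIC)
cv2.imwrite("pics/lid9.png",o)
E
```

```text
8 lid rect mm 486.0885925292969 -77.89195251464844 (153.85311889648438, 244.000732421875) 9.151567459106445 handle px [316.70967742 284.25806452] 31 world [ 0.5205 -0.1595  0.024 ]
9 lid rect mm 486.0321960449219 -77.90106201171875 (153.7388916015625, 244.000732421875) 9.151567459106445 handle px [316.95454545 283.        ] 22 world [ 0.5236 -0.1578  0.024 ]
```

View pics/lid9.png

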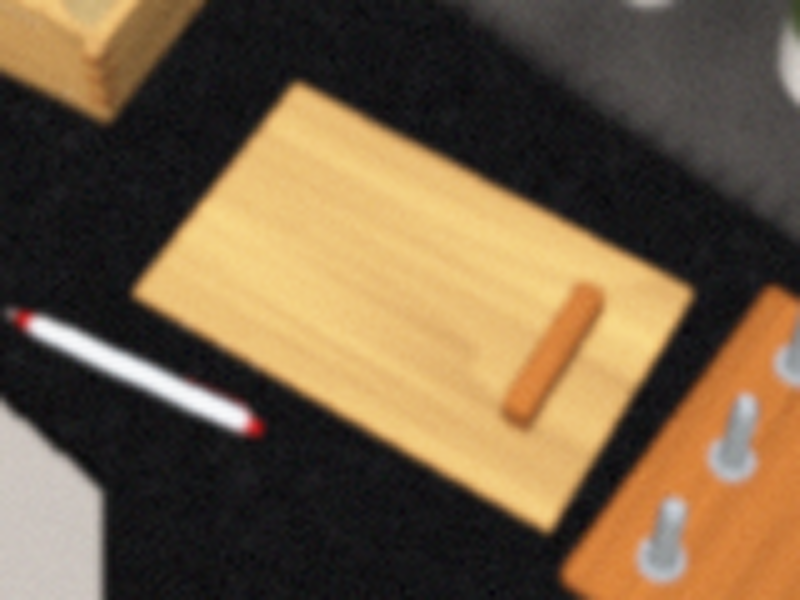

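The lid now lies at about (.486,-.078) with yaw 0.16, so it was knocked about 4 cm by the time of the picture after roll 1. Measuring the handle the same way in the home picture and now gives the grasp offset.

```bash
python3 - <<'E'
from rob import *
H={}
for tag,(x0,x1,y0,y1),z in((0,(200,240,180,220),.088),(9,(296,326,270,310),.024)):
    im=cv2.imread(f"pics/side{tag}.png")[y0:y1,x0:x1];im=cv2.resize(im,None,fx=4,fy=4,interpolation=cv2.INTER_CUBIC);h=cv2.cvtColor(im,cv2.COLOR_BGR2HSV)
    m=((h[...,0]<15)&(h[...,1]>140)&(h[...,2]>120)).astype(np.uint8);k,l,s,c=cv2.connectedComponentsWithStats(m)
    i=1+np.argmax(s[1:,4]);p=(c[i]+.5)/4-.5+(x0,y0);H[tag]=ray("side",p,z)[0]
    cs,_=cv2.findContours((l==i).astype(np.uint8),cv2.RETR_EXTERNAL,cv2.CHAIN_APPROX_NONE)
    print(tag,p,s[i],H[tag],cv2.minAreaRect(max(cs,key=len)))
E
```

```text
0 [220.36791148 197.96040802] [  43   26   81   96 2892] [0.52499476 0.17114784 0.088     ] ((83.18032836914062, 72.98361206054688), (30.4727783203125, 112.92852783203125), 39.80557632446289)
9 [310.00358755 291.04889552] [  18   29   79  114 3101] [ 0.49521599 -0.15851393  0.024     ] ((57.85883331298828, 84.64392852783203), (27.8790283203125, 126.10333251953125), 32.34744644165039)
```

```bash
python3 - <<'E'
from rob import *
h=np.array((.499,-.155));LY=.162
p=np.r_[h,.1];move_pose((.45,.2,.25),Q(LY));move_pose(p,Q(LY));command_gripper(.7)
movel(np.r_[h,.0],v=.15)
print(movel(np.r_[h,-.034],v=.03,until_force=3));st();z=get_tcp_pos()[2]
movel(np.r_[h,z+.003],v=.03)
for w in(.4,.3,.24,.2,0): command_gripper(w);wait(.1);st()
E
```

```text
True
t 69.5 tcp [ 0.4988 -0.1549 -0.0267] w 0.696 F [-1.8  0.8  7.8] ff 3.8
t 70.4 tcp [ 0.499  -0.155  -0.0237] w 0.399 F [ 0.3 -0.  -0.1] ff 0.0
t 70.9 tcp [ 0.499  -0.155  -0.0237] w 0.299 F [ 0.6 -0.4 -0.3] ff 0.0
t 71.3 tcp [ 0.499  -0.155  -0.0236] w 0.239 F [1.  1.1 0.3] ff 0.0
t 71.8 tcp [ 0.4991 -0.155  -0.0236] w 0.201 F [-0.6 -0.8 -0. ] ff 0.3
t 72.1 tcp [ 0.499  -0.155  -0.0237] w 0.182 F [ 1.  -0.2  0.2] ff 30.0
```

```bash
cat > ins.py <<'E'
from rob import *
u=np.r_[R2(BY)@(0,1),0];ex=np.r_[R2(BY)@(1,0),0]
HM=np.array((.5294,.1735,.0404))-.0012*ex
def at(dy,z,dx=0):
    p=HM+u*dy+ex*dx;p[2]=z;return p
def fl():f=np.array(get_ft_force());p=np.array(get_tcp_pos())-HM;print("dx %.4f dy %.4f z %.4f"%(p@ex,p@u,get_tcp_pos()[2]),"Fx %.1f Fy %.1f Fz %.1f"%(f@ex,f@u,f[2]),"w %.3f ff %.1f"%(get_grip_width(),get_finger_force()))
E
python3 - <<'E'
from ins import *
p=np.array(get_tcp_pos());movel(p+(0,0,.03),v=.08);st();movel(p+(0,0,.12),v=.15)
movel(at(-.14,.1),frame=Q(BY,.04),v=.15);wait(.3);fl()
print(movel(at(-.14,.0495),v=.03,until_force=3));wait(.2);fl()
E
```

```text
t 72.6 tcp [ 0.4994 -0.1551  0.007 ] w 0.183 F [-0.4  0.4 -2.4] ff 30.0
dx -0.0001 dy -0.1404 z 0.1000 Fx 0.3 Fy 0.6 Fz -1.9 w 0.174 ff 30.0
False
dx 0.0001 dy -0.1400 z 0.0496 Fx -0.1 Fy -1.0 Fz -0.9 w 0.178 ff 30.0
```

```bash
python3 - <<'E'
from ins import *
dx=0
for dy in(-.125,-.11,-.1,-.09,-.075,-.06,-.045,-.03,-.02,-.012):
    r=movel(at(dy,.0493,dx),v=.05,until_force=10);fl()
    if r:print("stop");break
    f=np.array(get_ft_force())@ex
    if abs(f)>2: dx+=np.clip(f*1e-4,-.0006,.0006)
E
```

```text
dx -0.0000 dy -0.1245 z 0.0493 Fx -1.0 Fy 0.0 Fz -2.1 w 0.179 ff 30.0
dx -0.0000 dy -0.1097 z 0.0493 Fx -0.0 Fy -0.5 Fz -1.4 w 0.181 ff 30.0
dx -0.0000 dy -0.0997 z 0.0493 Fx -0.3 Fy 0.5 Fz -1.9 w 0.182 ff 30.0
dx -0.0000 dy -0.0897 z 0.0493 Fx 0.0 Fy 0.3 Fz -2.0 w 0.179 ff 30.0
dx 0.0000 dy -0.0746 z 0.0493 Fx -0.7 Fy -0.2 Fz -1.1 w 0.183 ff 30.0
dx -0.0000 dy -0.0597 z 0.0493 Fx -0.2 Fy 1.1 Fz -1.9 w 0.184 ff 30.0
dx -0.0000 dy -0.0447 z 0.0493 Fx -0.1 Fy -0.6 Fz -1.9 w 0.182 ff 30.0
dx 0.0000 dy -0.0296 z 0.0493 Fx -0.5 Fy -0.0 Fz -1.3 w 0.179 ff 30.0
dx 0.0000 dy -0.0197 z 0.0493 Fx 0.5 Fy 0.2 Fz -2.0 w 0.183 ff 30.0
dx -0.0000 dy -0.0117 z 0.0493 Fx 0.2 Fy 0.0 Fz -2.1 w 0.180 ff 30.0
```

```bash
python3 - <<'E'
from ins import *
print(movel(at(.008,.0493),v=.015,until_force=6));fl()
p=np.array(get_tcp_pos());d=(p-HM)@u
movel(at(d-.0025,.0493),v=.02);fl()
for k in(.67,.33,0.):
    print(movel(at(d-.0025-.0003*(1-k),.0404+.0089*k),frame=Q(BY,.04*k),v=.02,until_force=10));fl()
E
```

```text
True
dx 0.0001 dy 0.0014 z 0.0491 Fx 0.5 Fy -0.0 Fz -0.5 w 0.179 ff 30.0
dx -0.0002 dy -0.0012 z 0.0492 Fx 0.5 Fy 1.0 Fz -1.4 w 0.180 ff 30.0
False
dx -0.0003 dy -0.0014 z 0.0461 Fx 0.2 Fy -0.9 Fz -0.8 w 0.180 ff 30.0
True
dx 0.0004 dy -0.0008 z 0.0440 Fx -0.6 Fy 2.3 Fz 4.9 w 0.177 ff 30.0
False
dx 0.0012 dy -0.0003 z 0.0410 Fx 0.5 Fy 6.7 Fz 2.4 w 0.181 ff 30.1
```

```bash
python3 - <<'E'
from ins import *
movel(at(.001,.042),v=.01);wait(.2);fl()
print(movel(at(.001,.0400),v=.01,until_force=6));wait(.2);fl()
command_gripper(.35);wait(.2);fl()
# touch lid front area: press down to verify height
print(movel(at(.001,.034),v=.01,until_force=6));fl()
movel(at(.001,.16),v=.15);command_gripper(0)
# press front end in front of handle (y -105)
p=at(-.023,.06);movel(p,v=.15)
print(movel(at(-.023,.033),v=.02,until_force=8));fl()
movel(at(-.023,.17),v=.2)
move_pose((.3,.45,.25),Q(best((.3,.45,.25),1.)));snap(20)
E
```

```text
dx -0.0001 dy 0.0008 z 0.0419 Fx 0.3 Fy 0.0 Fz -1.2 w 0.179 ff 30.0
False
dx 0.0003 dy 0.0010 z 0.0402 Fx 2.0 Fy -0.6 Fz 2.3 w 0.181 ff 30.0
dx -0.0000 dy 0.0010 z 0.0400 Fx -0.5 Fy 0.4 Fz -1.0 w 0.351 ff 0.0
True
dx 0.0001 dy 0.0010 z 0.0374 Fx -1.5 Fy -0.1 Fz 5.5 w 0.351 ff 2.7
True
dx -0.0001 dy -0.0230 z 0.0374 Fx -0.4 Fy -0.4 Fz 7.2 w 0.009 ff 3.2
```

The lid top reads 0.0374 at the handle and near the front, the same as when it was home. A last numeric comparison with the first picture:

```bash
python3 - <<'E'
from rob import *
a,b=cv2.imread("pics/side0.png"),cv2.imread("pics/side20.png")
d=cv2.absdiff(a,b).max(2)
for n,(x0,x1,y0,y1) in dict(box=(135,258,150,245),bystanders=(275,395,165,250),stand=(312,415,275,375),table=(230,310,225,330)).items():
    s=d[y0:y1,x0:x1];print(n,s.mean().round(2),(s>40).sum())
def hp(im):
    c=cv2.resize(im[180:220,200:240],None,fx=4,fy=4,interpolation=cv2.INTER_CUBIC);h=cv2.cvtColor(c,cv2.COLOR_BGR2HSV);m=((h[...,0]<15)&(h[...,1]>140)&(h[...,2]>120)).astype(np.uint8)
    k,l,s,ce=cv2.connectedComponentsWithStats(m);i=1+np.argmax(s[1:,4]);return ce[i]/4
print(hp(a),hp(b));st()
E
```

```text
box 3.46 0
bystanders 3.58 0
stand 20.52 1745
table 4.67 0
[20.74291148 18.33540802] [20.64564413 18.75445678]
t 91.3 tcp [0.3008 0.4493 0.2496] w 0.004 F [ 0.2 -0.3  0.2] ff 0.0
```

```bash
python3 -c "
from station import *
print(job_done())"
```

```text
the job is handed in; nothing more can be done
None
```

All four rolls are in the box, the lid is fully home with its handle end down behind the lip, and the mug, salt shaker and lemon look unmoved in the final side picture; I handed the job in at about 91 s, and it returned no verdict.

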